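Find the push switch that still snaps and fit it to the battery box

TASK

One of the three salvaged push switches in the wooden block still snaps over when its button is pressed slowly; the other two stay soft all the way down. Feel them out one by one, with no more than about 10 N on a button, until you have pressed the good one through its snap, then lift that switch out and seat it fully home and upright in the empty switch pocket of the tin battery box. Leave the soft ones standing in their nests and the other things on the bench where they are.

Things in the scene. Friction and masses are not known exactly. Their poses are not given: they have to be found in the camera images.
- block: Beech holding block, fixed to the bench, 50 x 182 x 24 mm (its x, y, z); origin under its centre, z up. In its top a row of three nests 58 mm apart along y, each 12 mm deep, with a push switch standing in it that can be lifted straight out (0.8 mm play a side). The judge calls them snapping_switch, soft_switch_1 and soft_switch_2 (c0 housing, key button, stem the plunger inside); which nest holds which is not told.
- button_1 (a point): Centre of the button top of the switch in the nest at block y = +58 mm. Button 12 mm across, its top face flat; at rest the point lies on the top face's centre, 54 mm above the bench. It goes straight down about 5 mm under its own light force, then meets a stiff overtravel spring (6 N per mm).
- button_2 (a point): Button top of the switch in the middle nest, exactly like button_1 to look at. All three switches: black housing 20 mm (block x) by 36 mm (block y) by 30 mm high, about 50 g, its upper 18 mm standing out of the block; on it a brass bush 16 mm across and 2.4 mm high, then the button, its top 12 mm above the housing. The points stay with the block when a switch is taken out.
- button_3 (a point): Button top of the switch in the nest at block y = -58 mm, like button_1. Any one of the three is the good one: its push force rises to about 6.5 N at 2.3 mm down, snaps over and drops to about 2 N at 3.7 mm, then rises to 4 N at 5 mm. The soft ones never drop: one goes evenly from 0.5 N to 3 N at 5 mm, the other from 2 N to 4 N.
- box: Tin battery box without its cover, fixed to the bench, 86 x 142 x 34 mm (its x, y, z); origin under its centre, z up. In its top, towards -y, the empty switch pocket; towards +y a bay with two cells, lying along y, that stand 10 mm out of the top.
- pocket (a point): Centre of the floor of the switch pocket, 23 mm above the bench, at box (0, -40) mm; its axes are the box's. The pocket is 23 mm (box x) by 39 mm (box y) and 11 mm deep, with a small lead-in chamfer. A switch fits with its 36 mm side along box y, either way round; fully home, its underside stands on this floor.
- airplane: Pale blue tin airplane on its wheels, about 200 mm long, wings 240 mm, 85 mm high, loose; origin under its middle. Leave it alone.
- vise: Brass hand vise lying on the bench, about 150 mm long, 42 mm wide, 37 mm high, loose; origin under its middle. Leave it alone.
- duck: Celluloid duck, 90 mm long, 60 mm wide, 75 mm high, light and loose; origin under its body. Leave it alone.
- rule_block: Slotted steel block 60 x 32 x 26 mm with a steel rule standing upright in it, 162 mm high in all, loose; origin under its centre. Leave it alone.
Not all that is in view belongs to the job. Leave any green look-alike of the box alone.

How it is judged:
On the way:
1. the button of the snapping switch has been pressed through its breakover (its stem 1.7 mm down or more) while the switch stood in its nest (distance between snapping_switch_stem_c0 and snapping_switch_c0 below 0.0053 m and distance of snapping_switch_c0 from where it was at the start of the episode below 0.006 m), for 0.02 s.
At the end, for the whole second after the job is handed in: The snapping switch stands released and upright in the pocket of the battery box, its underside on the pocket floor to within 1.8 mm and its centre within 4 mm of the pocket's, its button up; the two soft switches stand upright in their own nests, within 6 mm of where they were (horizontal distance between snapping_switch_c0 and pocket below 0.004 m and z of snapping_switch_c0 in the frame of pocket between 0.0125 and 0.0168 m and angle between snapping_switch_c0's own z axis and vertical below 0.06 rad and distance of each of soft_switch_1_c0, soft_switch_2_c0 from where it was at the start of the episode below 0.006 m and angle between each of soft_switch_1_c0, soft_switch_2_c0's own z axis and vertical below 0.1 rad and distance between snapping_switch_stem_c0 and snapping_switch_c0 above 0.0062 m); the robot touches nothing.
It fails at once if a button is pushed with more than 12 N (contact force between anything else and snapping_switch_key_c0 above 12 N or contact force between anything else and soft_switch_1_key_c0 above 12 N or contact force between anything else and soft_switch_2_key_c0 above 12 N).
It fails at once if the airplane, the hand vise, the duck or the rule block is shifted by more than 15 mm or tipped (distance of any of airplane, vise, duck, rule_block from where it was at the start of the episode above 0.015 m or angle between any of airplane, vise, duck, rule_block's own z axis and vertical above 0.3 rad).
It also fails if it takes over 72 s, if anything falls off the work surface, if the arm or the gripper's body presses on something with over 40 N, if the wrist force passes 120 N, or if a joint passes its speed limit or range.

ROBOT

A 6-joint arm with a two-finger parallel gripper is mounted at the origin on the work surface. World frame = base frame: x ahead of the robot, y to its left, z up, the work surface at z = 0. Lengths are in m, angles in rad, forces in N, time in s.
With the tool pointing down it reaches from about 0.35 to 0.975 m from the base axis. Payload 4.9 kg.
Tool frame: the origin (TCP) lies midway between the tips of the shut fingers; the grasp point (between the pads) lies 19 mm behind it; z points along the fingers, y is the direction in which the jaws open and shut (so a half turn about z gives the same grasp; the last joint's range is limited). The gripper opens to 85 mm and grips with 20 to 120 N. Pads are 22 mm wide; open, the fingers measure 114 mm over their backs; the gripper's body (76 mm by 85 mm) begins 54 mm behind the grasp point. The pads swing forward as they close: fully open they stand 13 mm farther back than shut.
Start: joints at [1.129, 0.053, 1.613, -0, 1.476, -0.119], TCP at [0.198, 0.593, 0.231] pointing down, gripper open.
Joint ranges: [-3.01, 3.01], [-1.01, 2.22], [0.06, 2.58], [-1.02, 4.17], [0.09, 2.62], [-3.14, 3.14]. Speed limits (rad/s): [2.57, 2.57, 3.14, 3.14, 3.14, 3.14].

INTERFACE

Orientations are given as a rotation vector (axis times angle).
In Python, from station import ctrl gives the robot as it stands.
- The arm moves only by the tool jog_arm, never from a script. Its argument "steps" is a list of rows, each an object of numbers: "dx", "dy", "dz": the shift along the world's x, y, z in units of 60 mm (1.0 is 60 mm); "twist": the turn about the world's z in units of 10 degrees (1.0 is 10 degrees). A call has 1 to 5 rows; each row is the pose to reach, as a shift and turn from the pose measured when the call began; what a row does not reach only later rows make up. A row lasts 1/8 s, in which the tool goes at most 62.5 mm and 10.7 degrees, less where a joint would pass 70% of its speed; a pose out of reach is approached as far as the arm can. A call with a gripper value outside its range is refused whole. "gripper" is the closure in counts, from 0 (fully open) to 255 (shut), set as the call begins (left out, the last holds). The fingers move at their own pace and stop on an object; "newtons" is the grip in N (left out, the last holds). Time passes only in rows, so rows that repeat a pose let the fingers close. It gives the time, the measured TCP pose, the force and the opening at its end, in the units of the state.
- ctrl.get_obs(): the state, without advancing time (a new reading comes with each control period).
- ctrl.get_image(name): name is "scene" or "side" or "wrist"; returns a dict with "frame" (480x640x3 uint8, red, green, blue), "range_z" (480x640 float32, m along the optical axis (not along the pixel's ray), 0 where there is no reading), "fx", "fy", "cx", "cy" (pixels), "extrinsics" (4x4, takes a point from camera to world coordinates). Camera axes: x right, y down, z forward; pixel columns grow to the right and rows downward; lengths in m; the calibration is good to about 2 mm. A picture is of the moment at which its call begins.
- ctrl.finish_job(): hands the job in, once; it reports no verdict.
The state is a dict: "t": time; "q": joint angles; "dq": joint speeds; "effort": joint torques, N m; "tool_pos": TCP position; "tool_rot": TCP orientation; "contact_force": force on the tool from outside, world axes, zero at the start; "wrist_torque": the same for the moment, N m; "opening": finger opening in m.
Only numpy, scipy, OpenCV 4.12 (cv2) and the standard library are available. Lean on these libraries where they do the work, as an engineer would, in place of code of your own. Each camera call takes 0.05 s, during which the arm holds its last target.

## Working session

There is one attempt and no reset: what is moved stays moved. The work goes in short steps, Python scripts to look and compute and a tool call to move; the robot and the scene stay as the last step left them, time stands still between calls to the robot, and variables do not carry over. Pictures are saved under pics/ and viewed, and the job is handed in when it is done.

Besides the shell and the picture viewer there is one more tool, called by a JSON object that holds its "api" and its "payload", one argument or row to a line. jog_arm: Moves the arm, as the interface text tells. Its arguments: {"type":"object","properties":{"steps":{"type":"array"},"gripper":{"type":"number"},"newtons":{"type":"number"}},"required":["steps"]}

```bash
mkdir -p pics; ls
cat > h.py <<'E'
from station import ctrl
import numpy as np, cv2
def grab(n):
    im=ctrl.get_image(n); return im
def save(im,fn): cv2.imwrite('pics/'+fn,cv2.cvtColor(im['frame'],cv2.COLOR_RGB2BGR))
def ray(im,u,v):
    E=np.array(im['extrinsics']); d=E[:3,:3]@np.array([(u-im['cx'])/im['fx'],(v-im['cy'])/im['fy'],1]); return E[:3,3],d
def onz(im,u,v,z):
    o,d=ray(im,u,v); return o+d*(z-o[2])/d[2]
def bydepth(im,u,v):
    o,d=ray(im,u,v); return o+d*im['range_z'][int(round(v)),int(round(u))]
def proj(im,p):
    E=np.linalg.inv(np.array(im['extrinsics'])); c=E[:3,:3]@np.array(p)+E[:3,3]
    return im['fx']*c[0]/c[2]+im['cx'], im['fy']*c[1]/c[2]+im['cy']
def tri(a,b):
    (o1,d1),(o2,d2)=a,b
    s=np.linalg.lstsq(np.stack([d1,-d2],1),o2-o1,rcond=None)[0]
    p,q=o1+s[0]*d1,o2+s[1]*d2
    return (p+q)/2,np.linalg.norm(p-q)
E
python3 - <<'E'
from h import *
import pickle
for n in ['scene','side','wrist']:
    im=grab(n); save(im,n+'0.png'); pickle.dump(im,open(n+'0.pkl','wb')); print(n,np.round(im['extrinsics'],3).tolist(),im['fx'])
print(ctrl.get_obs())
E
```

```text
pics
scene [[0.324, 0.721, -0.613, 1.273], [0.946, -0.254, 0.201, -0.181], [-0.011, -0.645, -0.764, 0.985], [0.0, 0.0, 0.0, 1.0]] 521.3034484305304
side [[0.748, -0.421, 0.513, -0.015], [-0.663, -0.498, 0.559, -0.514], [0.021, -0.758, -0.652, 0.79], [0.0, 0.0, 0.0, 1.0]] 460.2991505104455
wrist [[0.318, 0.9, 0.299, 0.121], [0.948, -0.301, -0.103, 0.619], [-0.003, 0.316, -0.949, 0.372], [0.0, 0.0, 0.0, 1.0]] 402.7332798964078
{'t': 0.15, 'q': array([ 1.12900839e+00,  5.32152960e-02,  1.61396598e+00, -4.96928762e-05,
        1.47603789e+00, -1.19013151e-01]), 'dq': array([ 3.66837344e-04, -2.02462798e-04, -6.03224600e-03, -1.09623995e-03,
       -1.94167006e-03,  3.55318837e-05]), 'effort': array([ 1.05421668e-04, -3.94241095e+01, -3.70721197e+01, -1.58927132e-04,
        4.62573968e-03, -3.67491032e-05]), 'tool_pos': array([0.19805791, 0.59226869, 0.23034674]), 'tool_rot': array([-5.04743181e-01, -3.10037147e+00,  2.47631603e-03]), 'contact_force': array([-0.25162034, -0.04065007,  0.67821498]), 'wrist_torque': array([-0.04375314,  0.07450783, -0.00964857]), 'opening': 0.08545482880985622}
```

View pics/scene0.png

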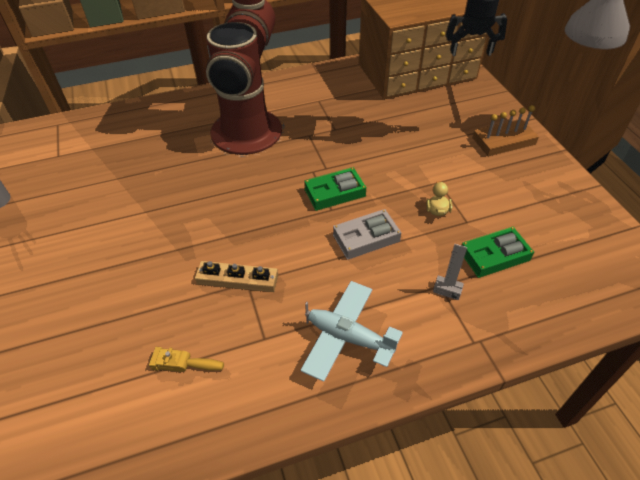

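View pics/side0.png

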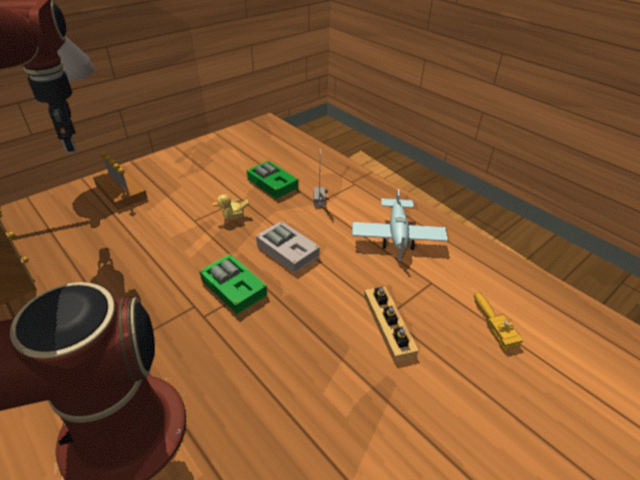

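View pics/wrist0.png

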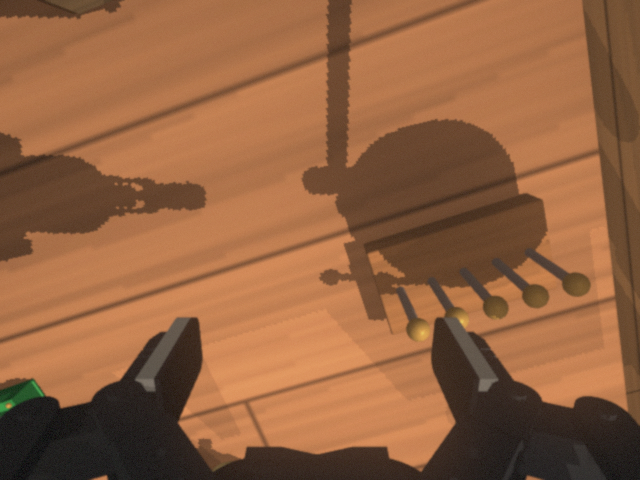

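Scene picture: the wooden block's three switches are at about (210,268), (235,270) and (260,273). The grey tin box is at (367,233), with green look-alikes at (335,188) and (498,250). In the side picture the block is at (391,323) and the tin box at (288,246); green ones are at (233,283) and (272,180). I choose the grey box, and check it in a crop next.

Run:
```python
from h import *
import pickle
s=pickle.load(open('scene0.pkl','rb'));d=pickle.load(open('side0.pkl','rb'))
def crop(im,x0,y0,x1,y1,k): return cv2.resize(cv2.cvtColor(im['frame'][y0:y1,x0:x1],cv2.COLOR_RGB2BGR),None,fx=k,fy=k,interpolation=cv2.INTER_CUBIC)
a=crop(s,190,195,410,295,3.6); b=crop(d,190,215,430,365,2.4)[:,:576]
a=a[:, :792]; b=cv2.resize(b,None,fx=.66,fy=.66)
c=np.zeros((a.shape[0]+b.shape[0],792,3),np.uint8); c[:a.shape[0]]=a; c[a.shape[0]:,:b.shape[1]]=b
print(c.shape); cv2.imwrite('pics/crop0.png',c)
for n,im,pts in [('scene',s,[(210,263),(235,265),(260,268),(367,233),(335,188)]),('side',d,[(381,290),(391,310),(402,330),(288,246),(233,283)])]:
    for p in pts: print(n,p,bydepth(im,*p).round(4),onz(im,*p,0.054 if p[0] not in(367,335,288,233) else .034).round(4))
```

```text
(598, 792, 3)
scene (210, 263) [ 0.506  -0.1988  0.0535] [ 0.5064 -0.1988  0.054 ]
scene (235, 265) [ 0.5298 -0.1466  0.0528] [ 0.5308 -0.1467  0.054 ]
scene (260, 268) [ 0.5563 -0.0955  0.0523] [ 0.5577 -0.0956  0.054 ]
scene (367, 233) [0.5259 0.1761 0.0347] [0.5254 0.1763 0.034 ]
scene (335, 188) [0.3541 0.1559 0.0343] [0.3538 0.156  0.034 ]
side (381, 290) [ 0.5527 -0.0954  0.0526] [ 0.5516 -0.0962  0.054 ]
side (391, 310) [ 0.5254 -0.1489  0.0544] [ 0.5257 -0.1487  0.054 ]
side (402, 330) [ 0.5043 -0.1975  0.0527] [ 0.5033 -0.1981  0.054 ]
side (288, 246) [0.4997 0.1646 0.0352] [0.5005 0.1657 0.034 ]
side (233, 283) [0.3264 0.1446 0.0369] [0.3277 0.1471 0.034 ]
```

View pics/crop0.png

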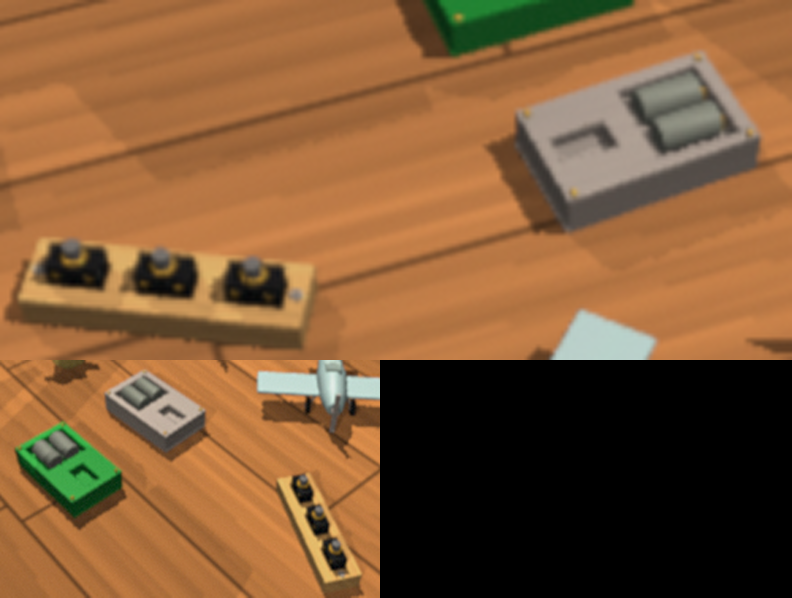

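Crop: the grey box has an empty pocket at crop (585,140) and two cells at (680,108). The switches stand in the beech block, each with a grey button on a brass bush. The choice is confirmed. I'll move the wrist camera over the block and turn the jaws to block x.

{"api": "jog_arm", "payload": {
  "steps": [
    {"dx": 0.4,"dy": -0.76,"dz": 0.3,"twist": -0.65},
    {"dx": 0.8,"dy": -1.52,"dz": 0.3,"twist": -1.3},
    {"dx": 1.2,"dy": -2.28,"dz": 0.3,"twist": -1.95},
    {"dx": 1.6,"dy": -3.04,"dz": 0.3,"twist": -2.6},
    {"dx": 2.0,"dy": -3.8,"dz": 0.3,"twist": -3.25}
  ],
  "gripper": 0
}}

```text
t: 0.78
tool_pos: [0.3184, 0.3627, 0.248]
tool_rot: [-1.357, -2.833, 0.002]
contact_force: [0.9, 1.2, 0.6]
opening: 0.0855
```

{"api": "jog_arm", "payload": {
  "steps": [
    {"dx": 0.4,"dy": -0.76,"dz": 0,"twist": -0.65},
    {"dx": 0.8,"dy": -1.52,"dz": 0,"twist": -1.3},
    {"dx": 1.2,"dy": -2.28,"dz": 0,"twist": -1.95},
    {"dx": 1.6,"dy": -3.04,"dz": 0,"twist": -2.6},
    {"dx": 2.0,"dy": -3.8,"dz": 0,"twist": -3.25}
  ]
}}

```text
t: 1.4
tool_pos: [0.4388, 0.1331, 0.2479]
tool_rot: [-2.099, -2.336, 0.002]
contact_force: [0.3, 0.8, 1.1]
opening: 0.0853
```

Run:
```python
from h import *
import pickle
im=grab('wrist'); save(im,'w1.png'); pickle.dump(im,open('w1.pkl','wb'))
```

```text
(no output)
```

View pics/w1.png

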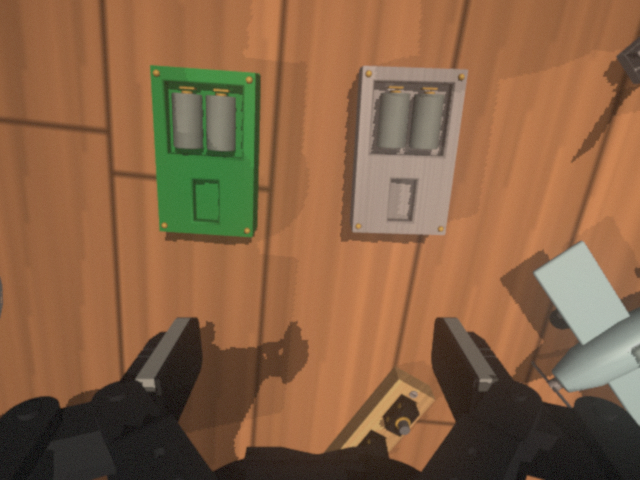

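{"api": "jog_arm", "payload": {
  "steps": [
    {"dx": 0.4,"dy": -0.76,"dz": 0,"twist": -0.65},
    {"dx": 0.8,"dy": -1.52,"dz": 0,"twist": -1.3},
    {"dx": 1.2,"dy": -2.28,"dz": 0,"twist": -1.95},
    {"dx": 1.6,"dy": -3.04,"dz": 0,"twist": -2.6},
    {"dx": 2.0,"dy": -3.8,"dz": 0,"twist": -3.25}
  ]
}}

```text
t: 2.08
tool_pos: [0.5614, -0.1008, 0.2475]
tool_rot: [2.678, 1.639, -0.007]
contact_force: [0.1, 0.0, 0.7]
opening: 0.0854
```

Run:
```python
from h import *
import pickle
im=grab('wrist'); save(im,'w2.png'); pickle.dump(im,open('w2.pkl','wb'))
```

```text
(no output)
```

View pics/w2.png

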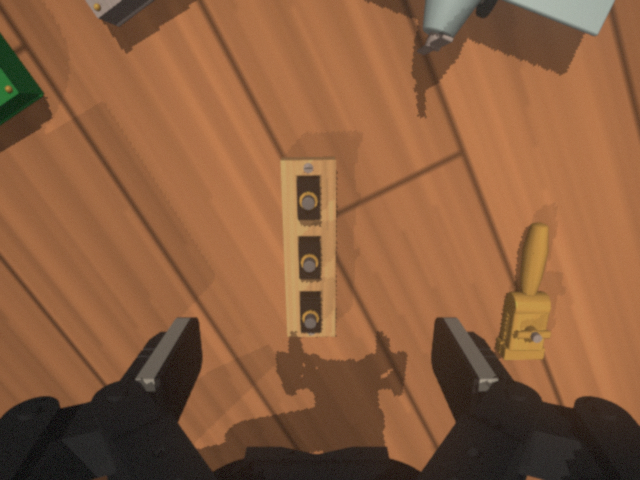

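w1 shows the tin box at about (405,150), its pocket at (401,200). w2 shows three buttons at (308,202), (309,264), (310,322). Measuring by masks.

```bash
cat > meas.py <<'E'
from h import *
import pickle
def world(im):
    v,u=np.mgrid[0:480,0:640]; z=im['range_z']; E=np.array(im['extrinsics'])
    c=np.stack([(u-im['cx'])/im['fx']*z,(v-im['cy'])/im['fy']*z,z],-1)
    return c@E[:3,:3].T+E[:3,3]
def buttons(im,roi):
    f=im['frame'].astype(int); hsv=cv2.cvtColor(im['frame'],cv2.COLOR_RGB2HSV)
    x0,y0,x1,y1=roi; W=world(im)
    m=((hsv[...,1]<60)&(hsv[...,2]>70)).astype(np.uint8); k=np.zeros_like(m);k[y0:y1,x0:x1]=1;m*=k
    n,l,st,c=cv2.connectedComponentsWithStats(m)
    return [(st[i],c[i],np.median(W[l==i],0)) for i in range(1,n) if st[i][4]>20]
E
python3 - <<'E'
from meas import *
w2=pickle.load(open('w2.pkl','rb'))
for s,c,p in buttons(w2,(275,150,345,345)): print(s,c.round(1),p.round(4),onz(w2,*c,.054).round(4))
W=world(w2)
# block top outline
m=((abs(W[...,2]-.024)<.006)|(abs(W[...,2]-.042)<.03)&(W[...,2]>.02)).astype(np.uint8); k=np.zeros_like(m);k[150:345,265:350]=1;m*=k
hsv=cv2.cvtColor(w2['frame'],cv2.COLOR_RGB2HSV)
cs,_=cv2.findContours(m,0,2); c=max(cs,key=cv2.contourArea); r=cv2.minAreaRect(c); print('block rect',r)
bp=cv2.boxPoints(r); B=np.array([onz(w2,*p,.024) for p in bp]); print(B.round(4)); print(np.linalg.norm(np.diff(B,axis=0),axis=1), B.mean(0))
print('block z',np.median(W[225:230,288:330][...,2]), 'housing z',np.percentile(W[175:220,297:320][...,2],[10,50,90]))
w1=pickle.load(open('w1.pkl','rb')); W=world(w1)
print('box top z',np.median(W[185:210,362:382,2]),'pocket floor',np.median(W[190:212,396:406,2]),)
m=((abs(W[...,2]-.034)<.004)).astype(np.uint8);k=np.zeros_like(m);k[50:250,340:480]=1;m*=k
m=cv2.morphologyEx(m,cv2.MORPH_OPEN,np.ones((3,3)))
cs,_=cv2.findContours(m,0,2); c=max(cs,key=cv2.contourArea); r=cv2.minAreaRect(c);bp=cv2.boxPoints(r); B=np.array([onz(w1,*p,.034) for p in bp]); print('box',r);print(B.round(4),np.linalg.norm(np.diff(B,axis=0),axis=1), B.mean(0))
# pocket hole: below top
h=((W[...,2]<.031)&(W[...,2]>.015)).astype(np.uint8);k=np.zeros_like(h);k[168:230,375:430]=1;h*=k
cs,_=cv2.findContours(h,0,2); c=max(cs,key=cv2.contourArea); print('pocket',cv2.minAreaRect(c))
f=cv2.resize(w1['frame'][55:245,340:475],None,fx=3,fy=3,interpolation=cv2.INTER_CUBIC); g=cv2.resize(w2['frame'][145:345,265:350],None,fx=2.85,fy=2.85,interpolation=cv2.INTER_CUBIC)
o=np.zeros((575,700,3),np.uint8);o[:f.shape[0],:f.shape[1]]=f;o[:g.shape[0],420:420+g.shape[1]]=g
cv2.imwrite('pics/c2.png',o[...,::-1])
s=pickle.load(open('scene0.pkl','rb'))
for n,p in [('duck',(440,200)),('rule',(458,255)),('rulebase',(449,287)),('wingtip',(357,293)),('nose',(308,310))]: print(n,bydepth(s,*p).round(3))
E
```

```text
[305 164   6   8  24] [307.3 167.4] [ 0.5668 -0.071   0.0249] [ 0.5694 -0.0678  0.054 ]
[303 197  10  13  98] [307.6 202.7] [ 0.5557 -0.0944  0.0536] [ 0.5558 -0.0944  0.054 ]
[304 260  10  12  89] [308.6 265.8] [ 0.5299 -0.1462  0.0537] [ 0.5299 -0.1462  0.054 ]
[305 318  11  10  84] [309.9 322.7] [ 0.5042 -0.1984  0.0537] [ 0.5042 -0.1983  0.054 ]
block rect ((307.9999694824219, 247.49996948242188), (53.99999237060547, 176.99996948242188), -0.0)
[[ 0.4618 -0.2138  0.024 ]
 [ 0.5492 -0.054   0.024 ]
 [ 0.5923 -0.0761  0.024 ]
 [ 0.5118 -0.2394  0.024 ]]
[0.18210114 0.04838858 0.18205552] [ 0.52879113 -0.14582048  0.024     ]
block z 0.02362550997728116 housing z [0.03636623 0.04169671 0.05302561]
box top z 0.03367267444344069 pocket floor 0.022696637431109223
box ((409.52349853515625, 150.5335693359375), (105.0536117553711, 169.3191680908203), 3.66778826713562)
[[0.4741 0.1086 0.034 ]
 [0.4637 0.2519 0.034 ]
 [0.5495 0.2559 0.034 ]
 [0.5719 0.1124 0.034 ]] [0.1437237  0.08587267 0.14529203] [0.51481724 0.18220429 0.034     ]
pocket ((401.53485107421875, 199.76014709472656), (25.5064754486084, 42.81443786621094), 4.899092674255371)
duck [0.487 0.39  0.038]
rule [0.72  0.297 0.129]
rulebase [0.727 0.292 0.025]
wingtip [0.684 0.088 0.041]
nose [ 0.695 -0.027  0.049]
```

View pics/c2.png

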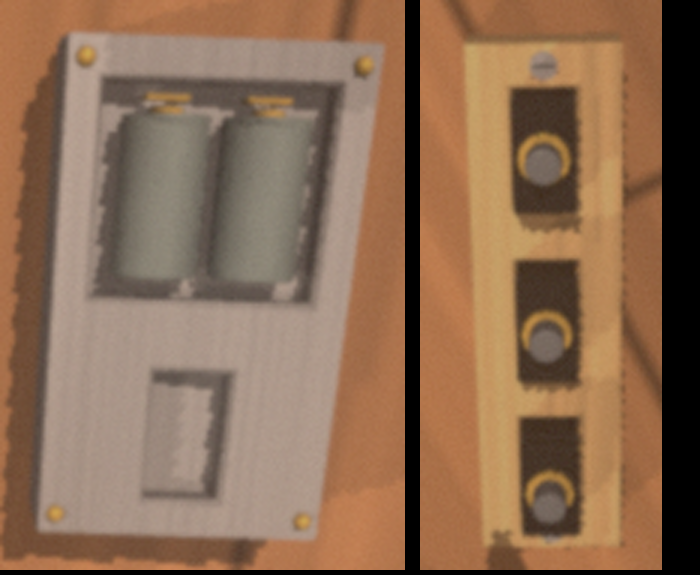

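{"api": "jog_arm", "payload": {
  "steps": [
    {"dx": -0.1,"dy": 0.1,"dz": -0.8,"twist": 0.07},
    {"dx": -0.1,"dy": 0.1,"dz": -1.6,"twist": 0.07},
    {"dx": -0.1,"dy": 0.1,"dz": -2.4,"twist": 0.07},
    {"dx": -0.1,"dy": 0.11,"dz": -2.8,"twist": 0.07},
    {"dx": -0.1,"dy": 0.11,"dz": -2.8,"twist": 0.07}
  ],
  "gripper": 255,
  "newtons": 40
}}

```text
t: 2.75
tool_pos: [0.5548, -0.0982, 0.0761]
tool_rot: [2.673, 1.648, -0.015]
contact_force: [0.0, 0.4, 0.6]
opening: 0.0
```

Run:
```python
from meas import *
im=grab('wrist'); save(im,'w3.png'); pickle.dump(im,open('w3.pkl','wb'))
print(ctrl.get_obs())
```

```text
{'t': 2.8, 'q': array([-0.30349312,  0.0577735 ,  1.87559471, -0.00825596,  1.20967342,
        0.16539638]), 'dq': array([-0.00109513, -0.02741259, -0.04067808, -0.00108559, -0.00320268,
        0.00112127]), 'effort': array([ 8.45334929e-03, -3.41732883e+01, -3.16515505e+01, -2.21901893e-02,
        4.27151809e-02, -7.02522448e-05]), 'tool_pos': array([ 0.55643825, -0.09876713,  0.0783995 ]), 'tool_rot': array([ 2.67091078,  1.64643642, -0.01062856]), 'contact_force': array([-0.07565814, -0.02784818,  0.41454472]), 'wrist_torque': array([-0.01414075, -0.0263803 ,  0.02930821]), 'opening': 0.0003777396145141369}
```

View pics/w3.png

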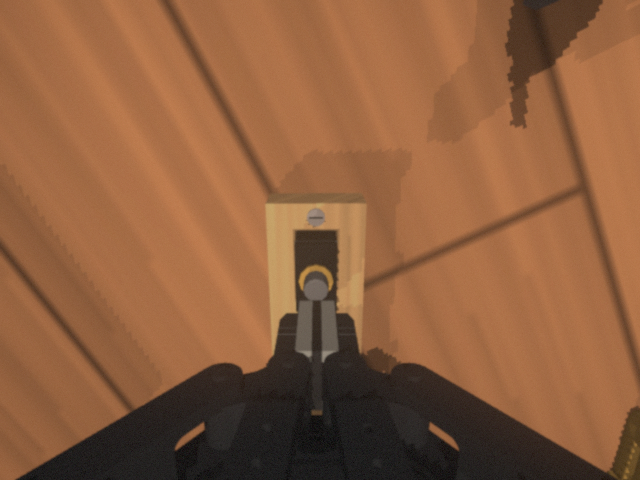

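Run:
```python
from meas import *
w=pickle.load(open('w3.pkl','rb'))
for s,c,p in buttons(w,(295,205,340,300)): print(s,c.round(1),p.round(4),onz(w,*c,.054).round(4))
w2=pickle.load(open('w2.pkl','rb'))
print(tri(ray(w2,307.6,202.7),ray(w,315.5,287.5)))
print(ctrl.get_obs()['tool_pos'],ctrl.get_obs()['contact_force'])
```

```text
[308 210  15   8  79] [314.8 213.6] [ 0.5677 -0.0696  0.0247] [ 0.5713 -0.0628  0.054 ]
[309 218  14   7  52] [315.5 221. ] [ 0.5661 -0.0734  0.0246] [ 0.5701 -0.0658  0.054 ]
[304 276  24  24 424] [315.4 289. ] [ 0.5558 -0.0942  0.0536] [ 0.5558 -0.094   0.054 ]
(array([ 0.5552052 , -0.09531797,  0.04950501]), np.float64(2.4732019384736705e-05))
[ 0.55643825 -0.09876713  0.0783995 ] [-0.07565814 -0.02784818  0.41454472]
```

{"api": "jog_arm", "payload": {
  "steps": [
    {"dx": 0,"dy": 0.06,"dz": 0},
    {"dx": 0,"dy": 0.06,"dz": -0.15},
    {"dx": 0,"dy": 0.06,"dz": -0.25},
    {"dx": 0,"dy": 0.06,"dz": -0.25},
    {"dx": 0,"dy": 0.06,"dz": -0.25}
  ]
}}

```text
validation failed for argument at $.st...
```

{"api": "jog_arm", "payload": {
  "steps": [
    {"dx": -0.01,"dy": 0.06,"dz": 0.0,"twist": 0.0},
    {"dx": -0.01,"dy": 0.07,"dz": -0.15,"twist": 0.0},
    {"dx": -0.01,"dy": 0.07,"dz": -0.25,"twist": 0.0},
    {"dx": -0.01,"dy": 0.07,"dz": -0.25,"twist": 0.0},
    {"dx": -0.01,"dy": 0.07,"dz": -0.25,"twist": 0.0}
  ]
}}

```text
t: 3.42
tool_pos: [0.5559, -0.0946, 0.0634]
tool_rot: [2.671, 1.646, -0.011]
contact_force: [0.3, -0.1, 0.7]
opening: 0.0002
```

Run:
```python
from meas import *
w=pickle.load(open('w3.pkl','rb'));w2=pickle.load(open('w2.pkl','rb'))
print(tri(ray(w2,307.6,202.7),ray(w,315.4,289)))
for i in range(3):
  im=grab('wrist');o=ctrl.get_obs();print(o['t'],o['tool_pos'],o['tool_rot'],o['contact_force'])
save(im,'w4.png')
```

```text
(array([ 0.55554653, -0.09468678,  0.05255059]), np.float64(0.00012618377188364384))
3.475 [ 0.55596654 -0.09464401  0.06353513] [ 2.67075691  1.64632927 -0.01039314] [-0.17818618  0.12153308  0.48891902]
3.525 [ 0.55604187 -0.09466611  0.06363131] [ 2.67062858  1.64623606 -0.01021717] [ 1.0096494  -0.66710087  0.85563719]
3.575 [ 0.55603264 -0.09467947  0.06363029] [ 2.67066007  1.64623193 -0.01024816] [ 0.02530172  0.60011944 -0.89280945]
```

View pics/w4.png

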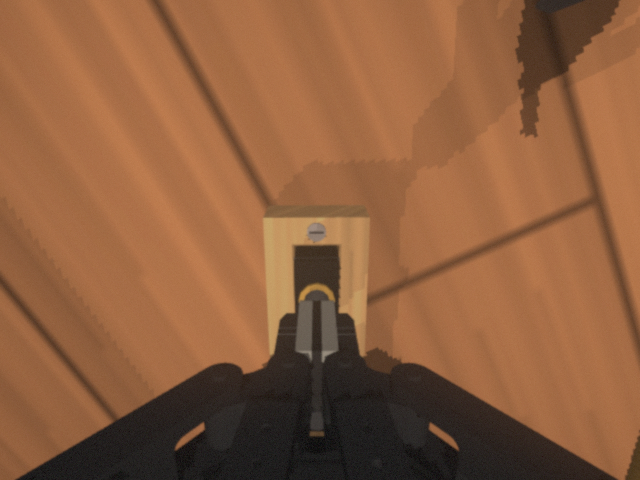

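The closed tips cover the button at (317,300), with z 10 mm above it. Descending to the button, then in roughly 1 mm steps.

{"api": "jog_arm", "payload": {
  "steps": [
    {"dx": 0.0,"dy": 0.0,"dz": -0.08,"twist": 0.0},
    {"dx": 0.0,"dy": 0.0,"dz": -0.14,"twist": 0.0},
    {"dx": 0.0,"dy": 0.0,"dz": -0.14,"twist": 0.0}
  ]
}}

```text
t: 3.95
tool_pos: [0.5556, -0.0945, 0.0546]
tool_rot: [2.671, 1.647, -0.011]
contact_force: [-0.3, -0.6, -0.1]
opening: 0.0003
```

{"api": "jog_arm", "payload": {
  "steps": [
    {"dx": 0.0,"dy": 0.0,"dz": -0.02,"twist": 0.0},
    {"dx": 0.0,"dy": 0.0,"dz": -0.03,"twist": 0.0},
    {"dx": 0.0,"dy": 0.0,"dz": -0.03,"twist": 0.0}
  ]
}}

```text
t: 4.32
tool_pos: [0.5559, -0.0946, 0.0532]
tool_rot: [2.671, 1.646, -0.011]
contact_force: [-0.7, 0.5, 0.9]
opening: 0.0
```

{"api": "jog_arm", "payload": {
  "steps": [
    {"dx": 0.0,"dy": 0.0,"dz": -0.015,"twist": 0.0},
    {"dx": 0.0,"dy": 0.0,"dz": -0.015,"twist": 0.0}
  ]
}}

```text
t: 4.58
tool_pos: [0.5559, -0.0946, 0.0524]
tool_rot: [2.671, 1.646, -0.011]
contact_force: [-0.0, 0.2, 2.5]
opening: 0.0002
```

{"api": "jog_arm", "payload": {
  "steps": [
    {"dx": 0.0,"dy": 0.0,"dz": -0.015,"twist": 0.0},
    {"dx": 0.0,"dy": 0.0,"dz": -0.015,"twist": 0.0}
  ]
}}

```text
t: 4.82
tool_pos: [0.556, -0.0947, 0.0515]
tool_rot: [2.671, 1.646, -0.011]
contact_force: [0.0, -0.2, 2.2]
opening: -0.0003
```

{"api": "jog_arm", "payload": {
  "steps": [
    {"dx": 0.0,"dy": 0.0,"dz": -0.015,"twist": 0.0},
    {"dx": 0.0,"dy": 0.0,"dz": -0.015,"twist": 0.0}
  ]
}}

```text
t: 5.08
tool_pos: [0.5559, -0.0946, 0.0506]
tool_rot: [2.671, 1.646, -0.011]
contact_force: [-1.0, 0.3, 2.3]
opening: 0.0
```

{"api": "jog_arm", "payload": {
  "steps": [
    {"dx": 0.0,"dy": 0.0,"dz": -0.015,"twist": 0.0},
    {"dx": 0.0,"dy": 0.0,"dz": -0.015,"twist": 0.0}
  ]
}}

```text
t: 5.32
tool_pos: [0.5559, -0.0946, 0.0496]
tool_rot: [2.671, 1.646, -0.011]
contact_force: [-1.3, 0.2, 3.3]
opening: 0.0
```

Button_1: 2.2–3.3 N over 4 mm with no peak, so it is soft (the 2→4 N one). On to the middle button.

{"api": "jog_arm", "payload": {
  "steps": [
    {"dx": 0.0,"dy": 0.0,"dz": 0.25,"twist": 0.0},
    {"dx": -0.1,"dy": -0.2,"dz": 0.25,"twist": 0.0},
    {"dx": -0.43,"dy": -0.86,"dz": 0.25,"twist": 0.0},
    {"dx": -0.43,"dy": -0.86,"dz": 0.25,"twist": 0.0},
    {"dx": -0.43,"dy": -0.86,"dz": 0.12,"twist": 0.0}
  ]
}}

```text
t: 5.95
tool_pos: [0.5304, -0.1468, 0.0571]
tool_rot: [2.671, 1.645, -0.009]
contact_force: [-0.7, 0.4, -0.4]
opening: -0.0001
```

{"api": "jog_arm", "payload": {
  "steps": [
    {"dx": 0.0,"dy": 0.0,"dz": 0.0,"twist": 0.0},
    {"dx": 0.0,"dy": 0.0,"dz": 0.0,"twist": 0.0}
  ]
}}

```text
t: 6.2
tool_pos: [0.5304, -0.1463, 0.0568]
tool_rot: [2.671, 1.646, -0.01]
contact_force: [0.2, -0.1, -0.6]
opening: 0.0001
```

{"api": "jog_arm", "payload": {
  "steps": [
    {"dx": 0.0,"dy": 0.0,"dz": -0.03,"twist": 0.0},
    {"dx": 0.0,"dy": 0.0,"dz": -0.05,"twist": 0.0},
    {"dx": 0.0,"dy": 0.0,"dz": -0.05,"twist": 0.0}
  ]
}}

```text
t: 6.58
tool_pos: [0.5306, -0.146, 0.054]
tool_rot: [2.67, 1.646, -0.009]
contact_force: [0.8, 1.3, 1.1]
opening: -0.0
```

{"api": "jog_arm", "payload": {
  "steps": [
    {"dx": 0.0,"dy": 0.0,"dz": -0.015,"twist": 0.0},
    {"dx": 0.0,"dy": 0.0,"dz": -0.015,"twist": 0.0}
  ]
}}

```text
t: 6.82
tool_pos: [0.5308, -0.1461, 0.0534]
tool_rot: [2.67, 1.646, -0.009]
contact_force: [-0.9, 0.3, 2.7]
opening: -0.0001
```

{"api": "jog_arm", "payload": {
  "steps": [
    {"dx": 0.0,"dy": 0.0,"dz": -0.015,"twist": 0.0},
    {"dx": 0.0,"dy": 0.0,"dz": -0.015,"twist": 0.0}
  ]
}}

```text
t: 7.08
tool_pos: [0.5311, -0.1462, 0.0529]
tool_rot: [2.67, 1.646, -0.008]
contact_force: [0.4, 0.5, 4.4]
opening: 0.0002
```

{"api": "jog_arm", "payload": {
  "steps": [
    {"dx": 0.0,"dy": 0.0,"dz": -0.01,"twist": 0.0},
    {"dx": 0.0,"dy": 0.0,"dz": -0.01,"twist": 0.0}
  ]
}}

```text
t: 7.32
tool_pos: [0.5312, -0.1463, 0.0527]
tool_rot: [2.67, 1.646, -0.008]
contact_force: [-0.8, 1.9, 5.2]
opening: -0.0002
```

{"api": "jog_arm", "payload": {
  "steps": [
    {"dx": 0.0,"dy": 0.0,"dz": -0.01,"twist": 0.0},
    {"dx": 0.0,"dy": 0.0,"dz": -0.01,"twist": 0.0}
  ]
}}

```text
t: 7.58
tool_pos: [0.5315, -0.1464, 0.0525]
tool_rot: [2.669, 1.645, -0.008]
contact_force: [-0.9, 0.5, 6.0]
opening: -0.0
```

{"api": "jog_arm", "payload": {
  "steps": [
    {"dx": 0.0,"dy": 0.0,"dz": -0.01,"twist": 0.0},
    {"dx": 0.0,"dy": 0.0,"dz": -0.01,"twist": 0.0}
  ]
}}

```text
t: 7.82
tool_pos: [0.5317, -0.1466, 0.0524]
tool_rot: [2.669, 1.645, -0.007]
contact_force: [-1.2, 1.4, 6.0]
opening: 0.0
```

Force is climbing to 6 N on this one, so it is probably the snapping switch. Pressing on gently, correcting a little x drift.

{"api": "jog_arm", "payload": {
  "steps": [
    {"dx": -0.015,"dy": 0.0,"dz": -0.015,"twist": 0.0},
    {"dx": -0.015,"dy": 0.0,"dz": -0.018,"twist": 0.0}
  ]
}}

```text
t: 8.07
tool_pos: [0.5313, -0.1465, 0.0519]
tool_rot: [2.669, 1.645, -0.006]
contact_force: [-1.0, 1.7, 7.7]
opening: -0.0001
```

{"api": "jog_arm", "payload": {
  "steps": [
    {"dx": -0.01,"dy": 0.0,"dz": -0.015,"twist": 0.0},
    {"dx": -0.01,"dy": 0.0,"dz": -0.018,"twist": 0.0}
  ]
}}

```text
t: 8.32
tool_pos: [0.5311, -0.1464, 0.0515]
tool_rot: [2.669, 1.645, -0.004]
contact_force: [-2.6, 1.3, 6.4]
opening: 0.0
```

{"api": "jog_arm", "payload": {
  "steps": [
    {"dx": -0.01,"dy": 0.0,"dz": -0.015,"twist": 0.0},
    {"dx": -0.01,"dy": 0.0,"dz": -0.018,"twist": 0.0}
  ]
}}

```text
t: 8.57
tool_pos: [0.5306, -0.1463, 0.0504]
tool_rot: [2.669, 1.645, -0.004]
contact_force: [0.3, 1.0, 2.6]
opening: 0.0003
```

It snapped over: 7.7 → 6.4 → 2.6 N. One more small press to confirm, then back off.

{"api": "jog_arm", "payload": {
  "steps": [
    {"dx": 0.0,"dy": 0.0,"dz": -0.01,"twist": 0.0},
    {"dx": 0.0,"dy": 0.0,"dz": -0.012,"twist": 0.0},
    {"dx": 0.0,"dy": 0.0,"dz": -0.012,"twist": 0.0}
  ]
}}

```text
t: 8.95
tool_pos: [0.5306, -0.1462, 0.0496]
tool_rot: [2.669, 1.645, -0.004]
contact_force: [-0.3, 1.4, 2.5]
opening: -0.0001
```

{"api": "jog_arm", "payload": {
  "steps": [
    {"dx": 0.0,"dy": 0.0,"dz": 0.5,"twist": 0.0},
    {"dx": 0.1,"dy": 0.2,"dz": 1.0,"twist": 0.0},
    {"dx": 0.2,"dy": 0.5,"dz": 1.0,"twist": 0.0},
    {"dx": 0.4,"dy": 0.8,"dz": 1.0,"twist": 0.0},
    {"dx": 0.4,"dy": 0.8,"dz": 1.0,"twist": 0.0}
  ],
  "gripper": 120
}}

```text
t: 9.57
tool_pos: [0.554, -0.0969, 0.1078]
tool_rot: [2.668, 1.649, -0.007]
contact_force: [-0.3, 0.5, -0.2]
opening: 0.0452
```

Run:
```python
from meas import *
for i in range(3): im=grab('wrist')
save(im,'w5.png'); pickle.dump(im,open('w5.pkl','wb'));o=ctrl.get_obs();print(o['tool_pos'],o['tool_rot'],o['opening'])
for s,c,p in buttons(im,(275,150,380,370)): print(s,c.round(1),p.round(4),onz(im,*c,.054).round(4))
```

```text
[ 0.55372184 -0.0981961   0.10829552] [ 2.66973537  1.6455587  -0.0063845 ] 0.04516509340493517
[311 196  12  13  95] [316.7 201.4] [ 0.5671 -0.071   0.0248] [ 0.5701 -0.065   0.054 ]
[308 253  19  20 301] [317.2 262.7] [ 0.5556 -0.0945  0.0535] [ 0.5556 -0.0944  0.054 ]
[308 342  20  25 321] [317.6 355.4] [ 0.5302 -0.1455  0.0534] [ 0.5303 -0.1452  0.054 ]
```

View pics/w5.png

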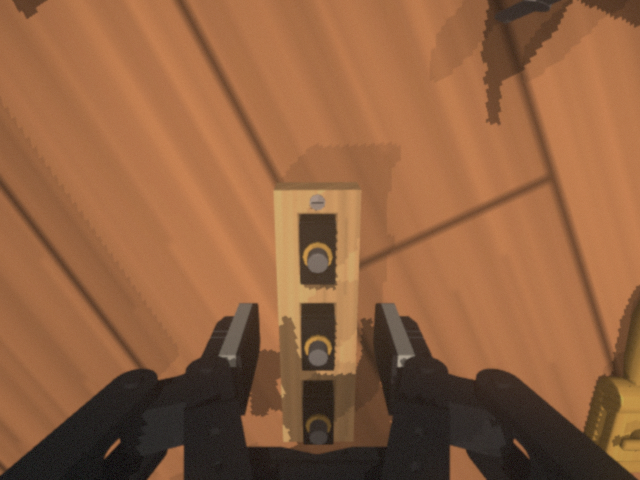

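The middle switch button at (317,355) is back up, with jaws at 45 mm opening straddling the row. Moving above the middle switch and checking before descending.

{"api": "jog_arm", "payload": {
  "steps": [
    {"dx": -0.2,"dy": -0.4,"dz": 0.0,"twist": 0.03},
    {"dx": -0.4,"dy": -0.8,"dz": -0.2,"twist": 0.03},
    {"dx": -0.4,"dy": -0.8,"dz": -0.5,"twist": 0.03},
    {"dx": -0.4,"dy": -0.8,"dz": -0.6,"twist": 0.03},
    {"dx": -0.4,"dy": -0.8,"dz": -0.6,"twist": 0.03}
  ]
}}

```text
t: 10.35
tool_pos: [0.5293, -0.1455, 0.0713]
tool_rot: [2.666, 1.654, -0.008]
contact_force: [1.2, 0.5, -0.0]
opening: 0.0452
```

Run:
```python
from meas import *
for i in range(3): im=grab('wrist')
save(im,'w6.png'); pickle.dump(im,open('w6.pkl','wb'));o=ctrl.get_obs();print(o['tool_pos'],o['tool_rot'],o['opening'],o['contact_force'])
```

```text
[ 0.53037641 -0.14589492  0.07286413] [ 2.66408275  1.65318621 -0.00532285] 0.04499742997571696 [ 0.29681233 -0.51398346 -0.15083715]
```

View pics/w6.png

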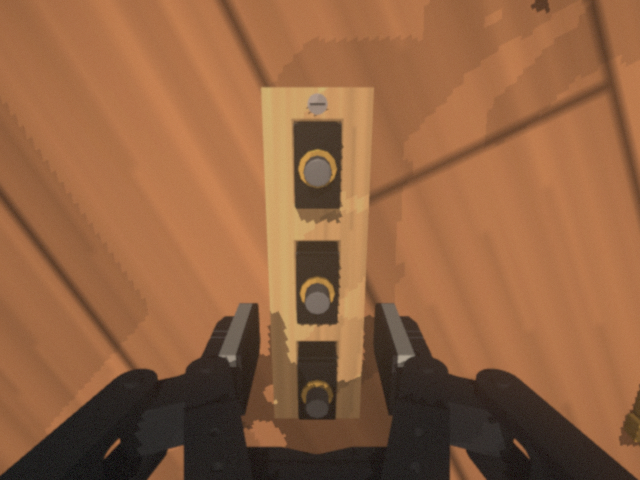

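Middle switch at (317,298), centred between the pads (x 247–392). Descending.

{"api": "jog_arm", "payload": {
  "steps": [
    {"dx": 0.0,"dy": 0.0,"dz": -0.3,"twist": 0.0},
    {"dx": 0.0,"dy": 0.0,"dz": -0.55,"twist": 0.0},
    {"dx": 0.0,"dy": 0.0,"dz": -0.7,"twist": 0.0},
    {"dx": 0.0,"dy": 0.0,"dz": -0.77,"twist": 0.0},
    {"dx": 0.0,"dy": 0.0,"dz": -0.77,"twist": 0.0}
  ]
}}

```text
t: 11.12
tool_pos: [0.5302, -0.1459, 0.0263]
tool_rot: [2.665, 1.653, -0.006]
contact_force: [-0.1, -0.2, 0.6]
opening: 0.0449
```

Run:
```python
from meas import *
for i in range(2): im=grab('wrist')
save(im,'w7.png'); pickle.dump(im,open('w7.pkl','wb'));o=ctrl.get_obs();print(o['tool_pos'],o['tool_rot'],o['opening'],o['contact_force'])
```

```text
[ 0.53075566 -0.14610313  0.02709695] [ 2.66361122  1.65269078 -0.00457355] 0.045117491555993525 [ 0.17935047 -0.49464096 -0.21382247]
```

View pics/w7.png

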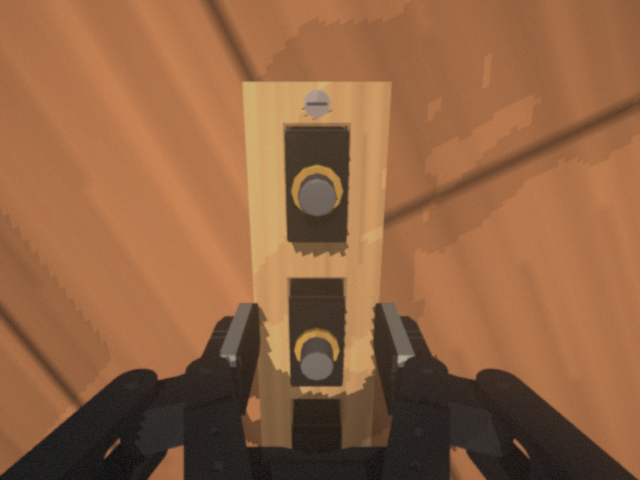

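Jaws straddle the middle switch at (317,345), with the brass bush centred. Closing.

{"api": "jog_arm", "payload": {
  "steps": [
    {"dx": 0.0,"dy": 0.0,"dz": 0.0,"twist": 0.0},
    {"dx": 0.0,"dy": 0.0,"dz": 0.0,"twist": 0.0},
    {"dx": 0.0,"dy": 0.0,"dz": 0.0,"twist": 0.0},
    {"dx": 0.0,"dy": 0.0,"dz": 0.0,"twist": 0.0}
  ],
  "gripper": 255,
  "newtons": 40
}}

```text
t: 11.72
tool_pos: [0.5313, -0.1463, 0.0279]
tool_rot: [2.663, 1.652, -0.004]
contact_force: [-0.3, 0.7, 5.2]
opening: 0.0191
```

{"api": "jog_arm", "payload": {
  "steps": [
    {"dx": 0.0,"dy": 0.0,"dz": 0.1,"twist": 0.0},
    {"dx": 0.0,"dy": 0.0,"dz": 0.25,"twist": 0.0},
    {"dx": 0.0,"dy": 0.0,"dz": 0.5,"twist": 0.0},
    {"dx": 0.0,"dy": 0.0,"dz": 1.0,"twist": 0.0},
    {"dx": 0.0,"dy": 0.0,"dz": 1.5,"twist": 0.0}
  ]
}}

```text
t: 12.35
tool_pos: [0.5312, -0.1463, 0.1195]
tool_rot: [2.663, 1.652, -0.003]
contact_force: [0.9, -1.0, -0.2]
opening: 0.0191
```

Run:
```python
from meas import *
for i in range(2): im=grab('wrist')
save(im,'w8.png'); pickle.dump(im,open('w8.pkl','wb'));o=ctrl.get_obs();print(o['tool_pos'],o['tool_rot'],o['opening'],o['contact_force'])
```

```text
[ 0.53415755 -0.14746146  0.12317549] [2.65646298 1.64847786 0.00456387] 0.018683797118120345 [-0.07512793  0.28136779 -0.98586282]
```

View pics/w8.png

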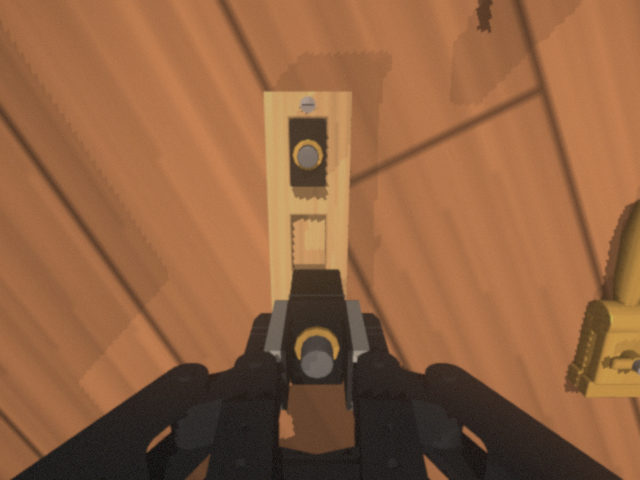

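The switch is lifted and held at (317,340), with its nest empty at (310,235). Working out the box axes and the hand offset.

Run:
```python
from meas import *
w1=pickle.load(open('w1.pkl','rb'));s=pickle.load(open('scene0.pkl','rb'));d=pickle.load(open('side0.pkl','rb'))
hsv=cv2.cvtColor(w1['frame'],cv2.COLOR_RGB2HSV)
# brass screws = corners of the top
m=((hsv[...,0]>15)&(hsv[...,0]<32)&(hsv[...,1]>120)&(hsv[...,2]>110)).astype(np.uint8); k=np.zeros_like(m);k[60:245,345:480]=1;m*=k
n,l,st,c=cv2.connectedComponentsWithStats(m)
for i in range(1,n):
    if st[i][4]>8: print(st[i],c[i].round(1),onz(w1,*c[i],.034).round(4))
W=world(w1)
h=((W[...,2]<.031)&(W[...,2]>.015)).astype(np.uint8);k=np.zeros_like(h);k[168:230,375:430]=1;h*=k
cs,_=cv2.findContours(h,0,2); c=max(cs,key=cv2.contourArea); r=cv2.minAreaRect(c)
print('pocket',onz(w1,*r[0],.034).round(4)); print(np.array([onz(w1,*p,.034) for p in cv2.boxPoints(r)]).round(4))
w8=pickle.load(open('w8.pkl','rb')); W=world(w8)
b=buttons(w8,(295,325,340,380))
for x in b: print(x)
o=ctrl.get_obs();print(o['tool_pos'],o['tool_rot'])
p=W[275:390,285:350]; q=(p[...,2]>.13-.005)&(p[...,2]<.145); print('housing top',np.percentile(p[q][:,2],[5,50,95]),np.median(p[q],0))
```

```text
[366  71   6   6  24] [368.4  73.2] [0.4696 0.2446 0.034 ]
[459  74   5   6  25] [461.   76.4] [0.5455 0.2502 0.034 ]
[389  86  14   3  30] [395.5  87. ] [0.4935 0.2365 0.034 ]
[423  87  14   3  25] [430.2  88.4] [0.5222 0.2385 0.034 ]
[392  90   8   2  11] [395.6  90.7] [0.494  0.2337 0.034 ]
[426  92   8   2  13] [430.1  92.4] [0.5227 0.2354 0.034 ]
[356 224   5   4  17] [357.9 225.6] [0.479 0.115 0.034]
[438 227   5   4  16] [440.2 228.4] [0.5549 0.1204 0.034 ]
pocket [0.5148 0.1432 0.034 ]
[[0.5048 0.1231 0.034 ]
 [0.5017 0.1621 0.034 ]
 [0.5244 0.1626 0.034 ]
 [0.5283 0.1235 0.034 ]]
(array([301, 337,  33,  42, 989], dtype=int32), array([316.49949444, 358.55106168]), array([ 0.53368737, -0.1461861 ,  0.14994877]))
[ 0.53415755 -0.14746146  0.12317549] [2.65646298 1.64847786 0.00456387]
housing top [0.12875296 0.13826547 0.14245927] [ 0.53643642 -0.14059507  0.13826547]
```

Box: screws give the y axis heading 94.2° and the pocket at (0.515,0.1426), agreeing with the pocket hole contour (0.5148,0.1432). I'll turn +30.5° and carry the switch to a viewing pose beyond the pocket.

{"api": "jog_arm", "payload": {
  "steps": [
    {"dx": 0.0,"dy": 0.4,"dz": 0.0,"twist": 0.4},
    {"dx": 0.0,"dy": 1.1,"dz": 0.0,"twist": 0.9},
    {"dx": -0.1,"dy": 1.9,"dz": 0.0,"twist": 1.4},
    {"dx": -0.2,"dy": 2.7,"dz": 0.0,"twist": 1.9},
    {"dx": -0.3,"dy": 3.5,"dz": 0.0,"twist": 2.4}
  ]
}}

```text
t: 13.08
tool_pos: [0.5153, 0.064, 0.1226]
tool_rot: [2.254, 2.169, 0.009]
contact_force: [0.2, -0.0, -1.0]
opening: 0.0191
```

{"api": "jog_arm", "payload": {
  "steps": [
    {"dx": -0.05,"dy": 0.8,"dz": 0.0,"twist": 0.3},
    {"dx": -0.1,"dy": 1.6,"dz": 0.0,"twist": 0.6},
    {"dx": -0.1,"dy": 2.2,"dz": 0.0,"twist": 0.65},
    {"dx": -0.1,"dy": 2.4,"dz": 0.0,"twist": 0.65},
    {"dx": -0.1,"dy": 2.4,"dz": 0.0,"twist": 0.65}
  ]
}}

```text
t: 13.7
tool_pos: [0.509, 0.2079, 0.1221]
tool_rot: [2.127, 2.294, 0.008]
contact_force: [0.2, -0.3, -0.8]
opening: 0.0188
```

Run:
```python
from meas import *
for i in range(4): im=grab('wrist')
save(im,'w9.png'); pickle.dump(im,open('w9.pkl','wb'));o=ctrl.get_obs();print(o['tool_pos'],o['tool_rot'],o['opening'],o['contact_force'])
a=np.degrees(np.arctan2(o['tool_rot'][1],o['tool_rot'][0]))*2-90;print('tool y heading',a)
```

```text
[0.50943192 0.20679277 0.12242226] [2.12935531 2.29145044 0.00925335] 0.01880451615223014 [ 0.49821396  0.50378476 -0.42492606]
tool y heading 4.199781182968479
```

View pics/w9.png

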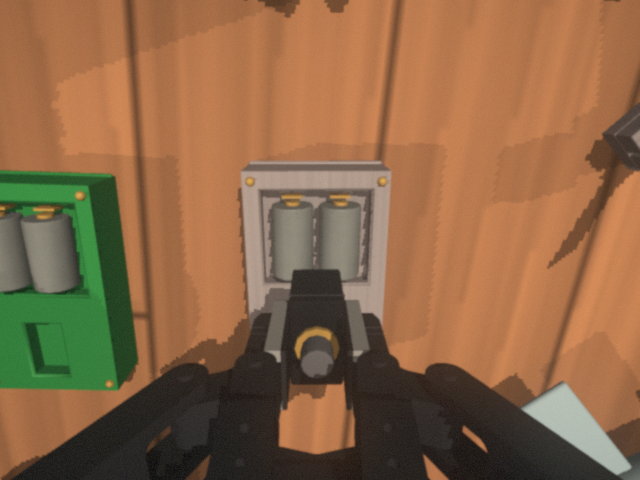

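The image's up is +y, so the pocket is hidden behind the hand. I'll back off to the -y side to see it.

{"api": "jog_arm", "payload": {
  "steps": [
    {"dx": 0.03,"dy": -0.5,"dz": 0.0,"twist": 0.0},
    {"dx": 0.06,"dy": -1.2,"dz": 0.0,"twist": 0.0},
    {"dx": 0.09,"dy": -1.9,"dz": 0.0,"twist": 0.0},
    {"dx": 0.1,"dy": -2.1,"dz": 0.0,"twist": 0.0},
    {"dx": 0.1,"dy": -2.1,"dz": 0.0,"twist": 0.0}
  ]
}}

```text
t: 14.52
tool_pos: [0.5155, 0.08, 0.1225]
tool_rot: [2.132, 2.289, 0.01]
contact_force: [0.2, -0.4, -0.5]
opening: 0.0192
```

```bash
cat > box.py <<'E'
from meas import *
def run(fn):
    for i in range(4): im=grab('wrist')
    save(im,fn+'.png'); pickle.dump(im,open(fn+'.pkl','wb'));o=ctrl.get_obs();print(o['tool_pos'],o['tool_rot'],o['opening'],o['contact_force'])
    print('tool y heading',np.degrees(np.arctan2(o['tool_rot'][1],o['tool_rot'][0]))*2-90)
    hsv=cv2.cvtColor(im['frame'],cv2.COLOR_RGB2HSV)
    m=((hsv[...,0]>15)&(hsv[...,0]<32)&(hsv[...,1]>120)&(hsv[...,2]>110)).astype(np.uint8)
    n,l,st,c=cv2.connectedComponentsWithStats(m)
    for i in range(1,n):
        if st[i][4]>8: print('brass',st[i],c[i].round(1),onz(im,*c[i],.034).round(4))
    W=world(im)
    h=((W[...,2]<.030)&(W[...,2]>.016)&(abs(W[...,0]-.515)<.03)&(abs(W[...,1]-.143)<.03)).astype(np.uint8)
    cs,_=cv2.findContours(h,0,2); c=max(cs,key=cv2.contourArea); r=cv2.minAreaRect(c)
    P=np.array([onz(im,*p,.034) for p in cv2.boxPoints(r)]); print('pocket',r,P.mean(0).round(4));print(P.round(4))
    print('top',np.median(W[...,2][(abs(W[...,2]-.034)<.005)&(abs(W[...,0]-.515)<.04)&(abs(W[...,1]-.14)<.03)]),'floor',np.median(W[...,2][h>0]))
    for x in buttons(im,(295,325,340,390)): print('button',x[0],x[2])
E
python3 -c "
from box import *
run('w10')"
```

```text
[0.51534723 0.08168933 0.12236184] [2.12826959 2.29287085 0.00949409] 0.019111253615677587 [ 0.08305704  0.44880192 -0.35948184]
tool y heading 4.2643314464484945
brass [252 186   8   8  54] [255.5 189.1] [0.479  0.1151 0.034 ]
brass [383 186   8   8  52] [386.7 189.3] [0.5547 0.1204 0.034 ]
brass [ 75 199   9   9  67] [ 78.9 202.9] [0.3772 0.0999 0.034 ]
brass [295 327  38  28 384] [311.6 336.9] [0.5181 0.0194 0.034 ]
brass [318 417  37  37 608] [338.8 436.5] [ 0.5435 -0.062   0.034 ]
pocket ((321.5, 144.0), (70.0, 41.0), 90.0) [0.515  0.1427 0.034 ]
[[0.5024 0.161  0.034 ]
 [0.5247 0.1626 0.034 ]
 [0.5283 0.1245 0.034 ]
 [0.5048 0.1229 0.034 ]]
top 0.03352654463411725 floor 0.0226073219386691
button [301 337  32  41 913] [0.51528427 0.08285912 0.14779534]
```

View pics/w10.png

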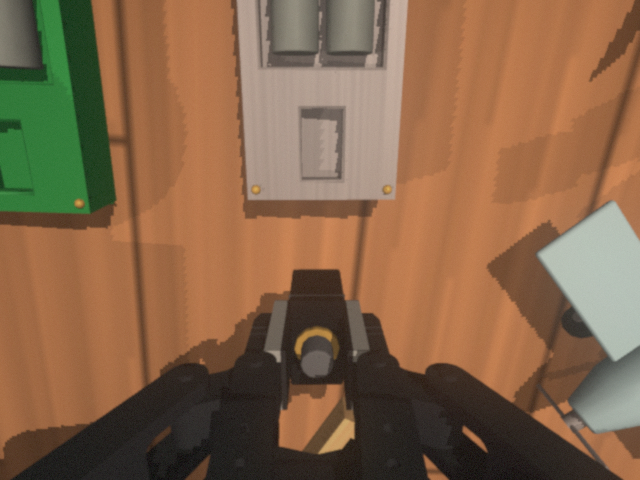

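Run:
```python
from meas import *
im=pickle.load(open('w10.pkl','rb')); W=world(im)
t=np.array([0.51535,0.08169,0.12236])
print('btn top z',[W[v,317,2].round(4) for v in (345,350,355,360,365,370,375)])
print('btn',onz(im,317,362,.149)-t)
print('side face/top col', [(v,W[v,310].round(4)-t) for v in range(268,334,4)])
for u in range(282,350,4): print(u,W[312,u].round(4)-t)
cv2.imwrite('pics/c10.png',cv2.resize(im['frame'][255:395,260:375,::-1],None,fx=4,fy=4,interpolation=cv2.INTER_CUBIC))
```

```text
btn top z [np.float64(0.1457), np.float64(0.1475), np.float64(0.1484), np.float64(0.1467), np.float64(0.148), np.float64(0.1488), np.float64(0.1482)]
btn [-0.000182    0.00052593  0.02664   ]
side face/top col [(268, array([-0.00075, -0.02749, -0.12176])), (272, array([-0.00805,  0.08251,  0.14164])), (276, array([-0.00365,  0.01651, -0.00796])), (280, array([-0.00365,  0.01681, -0.00346])), (284, array([-0.00365,  0.01651, -0.00036])), (288, array([-0.00365,  0.01621,  0.00244])), (292, array([-0.00365,  0.01681,  0.00724])), (296, array([-0.00365,  0.01661,  0.01004])), (300, array([-0.00365,  0.01641,  0.01284])), (304, array([-0.00355,  0.01521,  0.01344])), (308, array([-0.00345,  0.01371,  0.01374])), (312, array([-0.00335,  0.01241,  0.01414])), (316, array([-0.00325,  0.01041,  0.01364])), (320, array([-0.00315,  0.00891,  0.01374])), (324, array([-0.00305,  0.00731,  0.01374])), (328, array([-0.00285,  0.00561,  0.01364])), (332, array([-0.00285,  0.00511,  0.01554]))]
282 [-0.01335  0.01091  0.01274]
286 [-0.01195  0.01091  0.01254]
290 [-0.01045  0.01171  0.01384]
294 [-0.00905  0.01151  0.01334]
298 [-0.00765  0.01171  0.01344]
302 [-0.00615  0.01141  0.01284]
306 [-0.00475  0.01211  0.01394]
310 [-0.00335  0.01241  0.01414]
314 [-0.00185  0.01161  0.01264]
318 [-0.00055  0.01291  0.01474]
322 [0.00095 0.01241 0.01374]
326 [0.00245 0.01211 0.01294]
330 [0.00385 0.01231 0.01334]
334 [0.00525 0.01241 0.01334]
338 [0.00665 0.01281 0.01384]
342 [0.00815 0.01231 0.01274]
346 [0.00955 0.01271 0.01334]
```

View pics/c10.png

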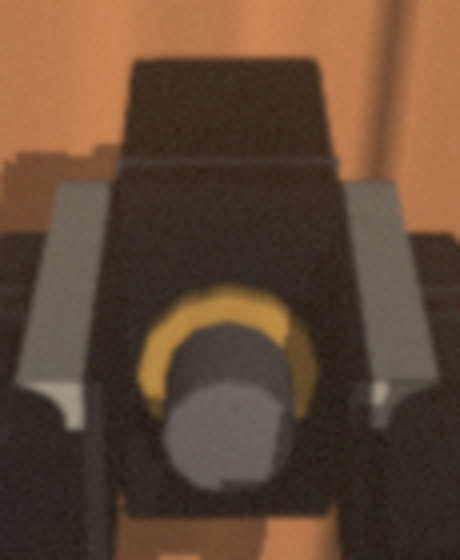

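The switch is upright in the grip: its side face is vertical, and its bottom is about 16 mm below the TCP. Pocket centre (0.515,0.1427), floor 0.0226. Moving over it and lowering to just above.

{"api": "jog_arm", "payload": {
  "steps": [
    {"dx": 0.0,"dy": 0.4,"dz": 0.0,"twist": 0.0},
    {"dx": 0.0,"dy": 0.8,"dz": -0.2,"twist": 0.0},
    {"dx": 0.0,"dy": 1.02,"dz": -0.6,"twist": 0.0},
    {"dx": 0.0,"dy": 1.02,"dz": -1.0,"twist": 0.0},
    {"dx": 0.0,"dy": 1.02,"dz": -1.0,"twist": 0.0}
  ]
}}

```text
t: 15.35
tool_pos: [0.5132, 0.1437, 0.0601]
tool_rot: [2.128, 2.297, 0.003]
contact_force: [-0.2, 0.6, -0.7]
opening: 0.0188
```

Run:
```python
from meas import *
for i in range(4): im=grab('wrist')
save(im,'w11.png'); pickle.dump(im,open('w11.pkl','wb'));o=ctrl.get_obs();print(o['tool_pos'],o['tool_rot'],o['opening'],o['contact_force'])
print('tool y heading',np.degrees(np.arctan2(o['tool_rot'][1],o['tool_rot'][0]))*2-90)
save(grab('side'),'side1.png')
```

```text
[0.51640727 0.14318389 0.06387098] [2.12690267 2.29196842 0.01248167] 0.018598049487658176 [ 0.48309892 -0.25914909 -0.23496384]
tool y heading 4.278547766600539
```

View pics/w11.png

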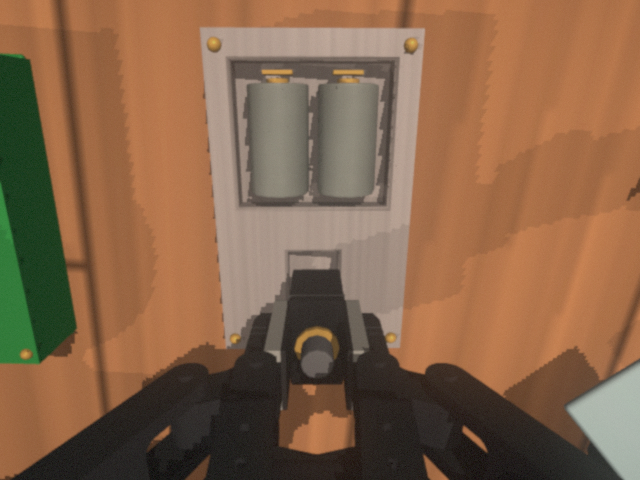

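The pocket's far rim shows at x 287–341, centre 314; the switch centre is at 316.5. I'll shift x about -1.3 mm and lower.

{"api": "jog_arm", "payload": {
  "steps": [
    {"dx": -0.025,"dy": 0.0,"dz": -0.08,"twist": 0.0},
    {"dx": -0.025,"dy": 0.0,"dz": -0.17,"twist": 0.0},
    {"dx": -0.025,"dy": 0.0,"dz": -0.17,"twist": 0.0},
    {"dx": -0.025,"dy": 0.0,"dz": -0.17,"twist": 0.0}
  ]
}}

```text
t: 16.1
tool_pos: [0.5149, 0.143, 0.0536]
tool_rot: [2.127, 2.292, 0.012]
contact_force: [-0.4, -0.1, -0.8]
opening: 0.0192
```

Run:
```python
from meas import *
for i in range(3): im=grab('wrist')
save(im,'w12.png'); pickle.dump(im,open('w12.pkl','wb'));o=ctrl.get_obs();print(o['tool_pos'],o['tool_rot'],o['opening'],o['contact_force'])
cv2.imwrite('pics/c12.png',cv2.resize(im['frame'][235:385,250:385,::-1],None,fx=4,fy=4,interpolation=cv2.INTER_CUBIC))
```

```text
[0.5150445  0.14308149 0.05381181] [2.12701538 2.29160764 0.01288885] 0.018760221390017495 [ 0.31981732  0.76170826 -1.46523406]
```

View pics/c12.png

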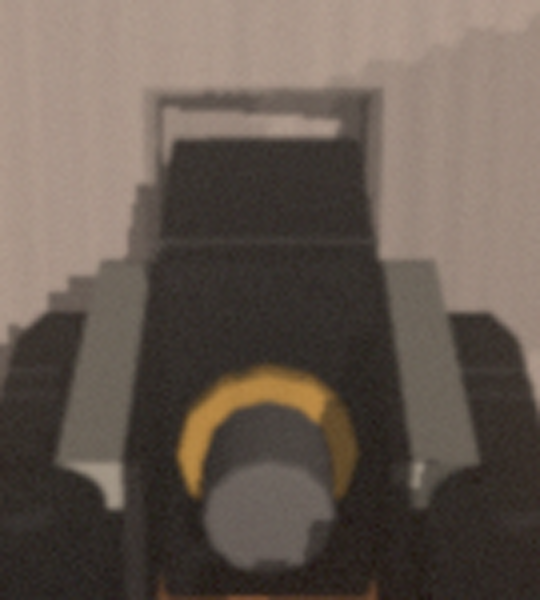

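Run:
```python
from meas import *
im=pickle.load(open('w12.pkl','rb'))
c=lambda x,y:(250+x/4-.4,235+y/4-.4)
for zb in (.0375,.039): print('switch bottom far edge L,R',onz(im,*c(175,140),zb).round(4),onz(im,*c(358,140),zb).round(4))
print('rim outer',onz(im,*c(145,89),.0338).round(4),onz(im,*c(383,89),.0338).round(4))
print('top edge L,R',onz(im,*c(150,241),.0676).round(4),onz(im,*c(377,241),.0676).round(4))
W=world(im); print([W[v,316].round(4) for v in range(262,300,4)])
```

```text
switch bottom far edge L,R [0.5044 0.1586 0.0375] [0.5237 0.1599 0.0375]
switch bottom far edge L,R [0.5044 0.1592 0.039 ] [0.5236 0.1605 0.039 ]
rim outer [0.5008 0.1627 0.0338] [0.5263 0.1644 0.0338]
top edge L,R [0.5031 0.1616 0.0676] [0.523  0.1629 0.0676]
[array([0.5144, 0.1566, 0.0221]), array([0.5145, 0.155 , 0.0231]), array([0.5138, 0.1604, 0.0408]), array([0.5138, 0.1598, 0.0434]), array([0.5137, 0.1598, 0.0476]), array([0.5137, 0.1599, 0.0516]), array([0.5136, 0.1596, 0.0545]), array([0.5135, 0.1601, 0.0591]), array([0.5135, 0.1597, 0.0616]), array([0.5135, 0.1599, 0.0652])]
```

Switch is about 1.3 mm short in y and 0.4 mm over in x. Correcting those and lowering into the pocket.

{"api": "jog_arm", "payload": {
  "steps": [
    {"dx": -0.007,"dy": 0.02,"dz": 0.0,"twist": 0.0},
    {"dx": -0.007,"dy": 0.02,"dz": -0.05,"twist": 0.0},
    {"dx": -0.007,"dy": 0.02,"dz": -0.1,"twist": 0.0},
    {"dx": -0.007,"dy": 0.02,"dz": -0.14,"twist": 0.0}
  ]
}}

```text
t: 16.75
tool_pos: [0.5144, 0.1443, 0.045]
tool_rot: [2.127, 2.292, 0.012]
contact_force: [0.2, -0.0, 0.4]
opening: 0.0191
```

{"api": "jog_arm", "payload": {
  "steps": [
    {"dx": 0.0,"dy": 0.0,"dz": -0.04,"twist": 0.0},
    {"dx": 0.0,"dy": 0.0,"dz": -0.08,"twist": 0.0},
    {"dx": 0.0,"dy": 0.0,"dz": -0.08,"twist": 0.0}
  ]
}}

```text
t: 17.12
tool_pos: [0.5142, 0.1442, 0.0399]
tool_rot: [2.128, 2.292, 0.012]
contact_force: [-0.2, -0.6, -0.7]
opening: 0.0186
```

Going in freely. Continue to the floor.

{"api": "jog_arm", "payload": {
  "steps": [
    {"dx": 0.0,"dy": 0.0,"dz": -0.02,"twist": 0.0},
    {"dx": 0.0,"dy": 0.0,"dz": -0.025,"twist": 0.0}
  ]
}}

```text
t: 17.38
tool_pos: [0.5145, 0.1443, 0.0389]
tool_rot: [2.127, 2.292, 0.012]
contact_force: [-1.3, -0.7, 2.9]
opening: 0.0193
```

Run:
```python
from meas import *
for i in range(2): im=grab('wrist')
save(im,'w13.png'); pickle.dump(im,open('w13.pkl','wb'));o=ctrl.get_obs();print(o['tool_pos'],o['tool_rot'],o['opening'],o['contact_force'])
cv2.imwrite('pics/c13.png',cv2.resize(im['frame'][235:385,250:385,::-1],None,fx=4,fy=4,interpolation=cv2.INTER_CUBIC))
W=world(im); t=o['tool_pos']; print('housing top z',np.median(W[302:322,300:334,2]))
```

```text
[0.5144641  0.14426696 0.03889009] [2.12728847 2.29190672 0.01207456] 0.01868806788323995 [-1.55289902 -0.19943707  3.07948034]
housing top z 0.052626128639576206
```

View pics/c13.png

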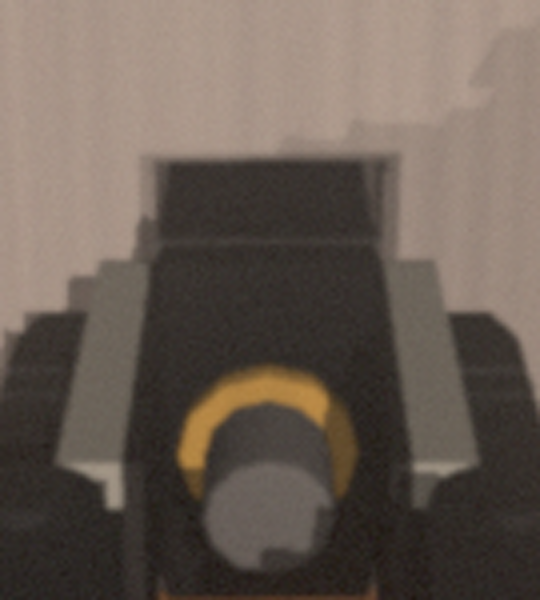

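Floor contact: 3 N at TCP z 0.0389, the expected height, and housing top at 0.0526. Releasing.

{"api": "jog_arm", "payload": {
  "steps": [
    {"dx": 0.0,"dy": 0.0,"dz": 0.0,"twist": 0.0},
    {"dx": 0.0,"dy": 0.0,"dz": 0.0,"twist": 0.0},
    {"dx": 0.0,"dy": 0.0,"dz": 0.0,"twist": 0.0},
    {"dx": 0.0,"dy": 0.0,"dz": 0.0,"twist": 0.0}
  ],
  "gripper": 130
}}

```text
t: 17.98
tool_pos: [0.5144, 0.1443, 0.0388]
tool_rot: [2.127, 2.292, 0.012]
contact_force: [-0.5, -0.2, -0.4]
opening: 0.0418
```

{"api": "jog_arm", "payload": {
  "steps": [
    {"dx": 0.0,"dy": 0.0,"dz": 0.3,"twist": 0.0},
    {"dx": 0.0,"dy": 0.0,"dz": 0.8,"twist": 0.0},
    {"dx": 0.0,"dy": -0.3,"dz": 1.3,"twist": 0.0},
    {"dx": 0.0,"dy": -0.9,"dz": 1.4,"twist": 0.0},
    {"dx": 0.0,"dy": -1.3,"dz": 1.4,"twist": 0.0}
  ]
}}

```text
t: 18.6
tool_pos: [0.5157, 0.0652, 0.1257]
tool_rot: [2.125, 2.289, 0.016]
contact_force: [-0.1, -1.2, -0.6]
opening: 0.0422
```

Run:
```python
from meas import *
for i in range(4): im=grab('wrist')
save(im,'w14.png'); pickle.dump(im,open('w14.pkl','wb'));o=ctrl.get_obs();print(o['t'],o['tool_pos'],o['tool_rot'],o['opening'],o['contact_force'])
s=grab('scene'); save(s,'scene1.png'); d=grab('side'); save(d,'side1b.png')
a=s['frame'][190:290,190:410]; cv2.imwrite('pics/cs1.png',cv2.resize(a[...,::-1],None,fx=3.6,fy=3.6,interpolation=cv2.INTER_CUBIC))
W=world(im)
for x in buttons(im,(270,60,370,280)):
  if x[0][4]>80 : print(x[0],x[1],x[2])
```

```text
18.8 [0.51475684 0.06628901 0.12379107] [2.12790482 2.29051734 0.0138369 ] 0.04195457194807702 [-1.05135522 -0.20216835 -0.18037043]
[ 270   60  100  112 8377] [318.05634475 115.50041781] [0.50817931 0.14220317 0.03349174]
[314 105  22  23 391] [324.8516624  115.95140665] [0.51448627 0.14321451 0.06447358]
```

View pics/w14.png

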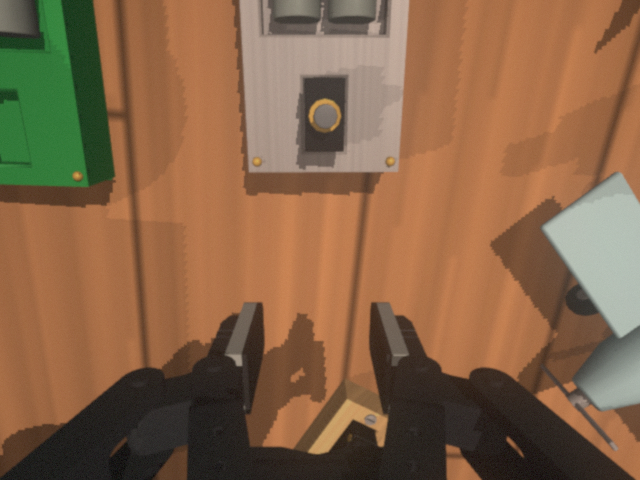

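View pics/cs1.png

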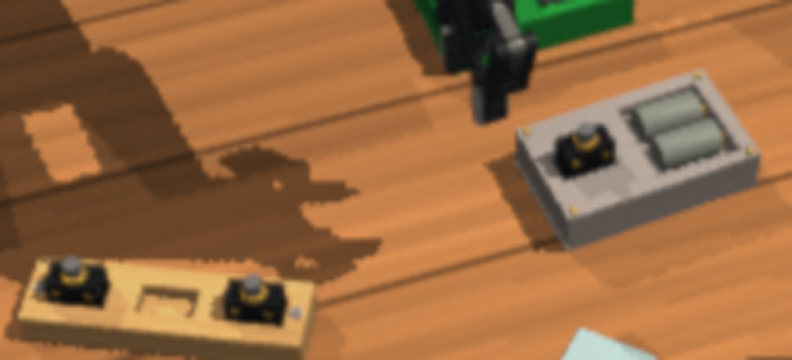

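The switch stands in the pocket at (325,116). Its button top is at 0.0645 m (0.065 expected, and this camera reads about 0.4 mm low), with its centre within 1 mm of the pocket's. The soft switches stand in their nests and the arm is clear, so I'm handing in.

```bash
python3 -c "
from station import ctrl
print(ctrl.finish_job())"
```

```text
the job is handed in; nothing more can be done
None
```

The good switch was the middle one. I pressed it through its snap, lifted it out and seated it in the tin box's pocket, then handed the job in at about 19 s of the 72 s. The hand-in reports no verdict.

- **Feeling them out:** Button_1 stayed at about 2–3 N over 4 mm, so it is soft. The middle button rose to a reading of about 7.7 N, then dropped to 2.6 N. I did not press the third button, as the snap had already been found.
- **Seating:** The switch went into the pocket freely and touched the floor at the expected height with about 3 N.
- **Last checks:** After release the button top measured 0.0645 m against the expected 0.065 m. The switch centre is about 0.7 mm from the pocket's, and it looks upright with the button out. Both soft switches still look upright in their nests, and the gripper is clear. In the last pictures nothing else looked moved, though I did not measure the loose things again.
- **What disagreed:**
  - The snap peak read about 1 N above the stated 6.5 N; the force reading is noisy by about ±1 N.
  - The tool had drifted about 0.015 rad off vertical by the time the switch was set in the pocket.
  - The side-face and button measurements of the held switch differed by about 1–2 mm, so I corrected by 1.2 mm against the pocket rim before lowering.

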